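Last tin into the drop-front crate

ROBOT

A 6-joint arm with a two-finger parallel gripper is mounted at the origin on the work surface. World frame = base frame: x ahead of the robot, y to its left, z up, the work surface at z = 0. Lengths are in mm, angles in rad, forces in N, time in s.
With the tool pointing down it reaches from about 325 to 775 mm from the base axis. Payload 5.5 kg.
Tool frame: the origin (TCP) lies on the mounting face of the last link; the fingertips stand 182 mm ahead of it and the grasp point (between the pads) lies 163 mm ahead of it; z points along the fingers, y is the line along which they close (so a half turn about z gives the same grasp; the last joint's range is limited). The gripper opens to 88 mm and grips with 3 to 60 N. Pads are 20 mm wide; open, the fingers measure 115 mm over their backs; the gripper's body (75 mm by 178 mm) begins 61 mm behind the grasp point.
Start: joints at [-1.291, 0.091, 1.231, -0, 1.82, -0.057], TCP at [198.282, -566.306, 404.631] pointing down, gripper open.
Joint ranges: [-2.87, 2.87], [-0.86, 2.18], [0.17, 2.46], [-1.51, 4.65], [0.06, 2.69], [-2.65, 2.65]. Speed limits (rad/s): [2.57, 2.57, 3.01, 3.14, 3.14, 3.14].

INTERFACE

Orientations are given as a unit quaternion [x, y, z, w].
In Python, from workcell import r, cams, workorder gives the robot as it stands.
- The arm moves only by the tool apply_moves, never from a script. Its argument "motion" is a list of rows, each a list of 4 numbers: the shift along the tool's x, y, z in cm, then the turn about the tool's z in rad. A call has 1 to 12 rows; each row shifts and turns the commanded pose from where the row before left it, along the tool's axes as they then stand; what a row does not reach is not made up. A row lasts 1/8 s, in which the tool goes at most 62.5 mm and 10.7 degrees, less where a joint would pass 70% of its speed; a pose out of reach is approached as far as the arm can. A call is refused whole if a number of a shift passes 6.25 or a number of a turn 0.188, either way. A call with a gripper value outside its range is refused whole. "fingers" is the finger opening in cm, from 0 to 8.78, set as the call begins (left out, the last holds). The fingers move at their own pace and stop on an object; "newtons" is the grip in N (left out, the last holds). Time passes only in rows, so rows that do not move let the fingers close. It gives the time, the measured TCP pose, the force, the opening and the grip force at its end, in the units of the state.
- r.read_state(): the state, without advancing time (a new reading comes with each control period).
- cams.get_image(name): name is "scene" or "top" or "wrist"; returns the picture (400x640x3 uint8, red, green, blue); there is no depth.
- cams.calibration(name): a dict with "intrinsics" (3x3 intrinsics, pixels), "k1" (the pictures are not rectified: a ray, as slopes to the right and down, at radius r is drawn at 1 + k1 r^2 times it, then the intrinsics apply), "origin" and "rotation" of the camera in the world. Camera axes: x right, y up, looking along -z (the intrinsics and any distortion apply to the point x, -y, -z); pixel columns grow to the right and rows downward; lengths in mm; the calibration is good to about 2 mm. A picture is of the moment at which its call begins: read the wrist's pose just before it. calibration takes no time and is no camera call; for the wrist camera it gives the pose at the moment of the call.
- workorder.finish_job(): hands the job in; it is judged then, once.
Trained networks look in the newest picture that a camera, given by its name, has taken for a name from the list of things; names that differ only in an ending like _2 or _b are one class to them, and where a whole thing is asked for, a point or a joint stands for the part that bears it (a point fixed in the world has none). Each returns a list of dicts, best first, with "score" (0 to 1); they miss things now and then, are a little off and sometimes report something else, mostly with a low value. They report only what shows in the picture. A call takes as long as a camera call.
- cams.masks_of(camera, target): "mask" (400x640 bool, what is visible of it) and "pixel" ([column, row] in pixels, amid what is visible of it).
The state is a dict: "t": time; "joint_pos": joint angles; "qvel": joint speeds; "joint_efforts": joint torques, N m; "tool_pos": TCP position; "orientation": TCP orientation; "contact_force": force on the tool from outside, world axes, zero at the start; "torque": the same for the moment, N m; "width": finger opening in mm; "grip_force": force on a finger pad.
Only numpy, scipy, OpenCV 4.12 (cv2) and the standard library are available. Lean on these libraries where they do the work, as an engineer would, in place of code of your own. Each camera call takes 0.05 s, during which the arm holds its last target. There are 200 camera calls.

TASK

Let the front gate of the raised crate all the way down and slide the loose tin in through the front, into the one empty lane, standing upright and pushed right back against the rear wall. Then swing the gate back up until it is fully shut. Never let the tin topple, and leave all the other goods where they are.

Things in the scene. Friction and masses are not known exactly. Their poses are not given: they have to be found in the camera images.
- crate: Black plastic drop-front crate on an upturned crate (solid, 92 mm high, front at x 0); fixed. Origin: on the table (z 0) below the middle of the gate's hinge line; x points into the crate, y along the gate, z up. Inside: x 0 to the rear wall at 100 mm, y -125 to 125 mm, floor top at z 100. Walls 6 mm thick, up to z 200. Its front is closed by the gate only.
- crate_in (a point): Centre of the crate's floor (crate x 50, z 100 mm), axes as the crate. Two dividers 5 mm thick, 50 mm high, at y -42.5 and 42.5 mm, running from 4 mm behind the gate to the rear wall, make three lanes 80 mm wide, centred at y -85, 0 and 85 mm.
- lid_front (a point): Middle of the front edge of the crate's fixed slatted lid, on its top, 200 mm above the table, 48 mm behind the shut gate. The lid covers the crate from here to the rear wall, so a tin cannot go in from above; the 48 mm between gate and lid are open on top.
- gate (a joint): Angle of the front gate (rad): 0 = upright, shut; 1.57 = level, all the way down (stop). Hinged at its lower edge, it swings out to the crate's -x and stays at any angle (stiff hinge, no latch). Black plastic panel 262 mm wide, 115 mm from hinge to free edge, 8 mm thick; a round bar of 14 mm diameter along the free edge stands out 6 mm on the outer side.
- gate_hinge (a point): Middle of the hinge line, 102 mm above the table, on the gate's inner face. z points along the gate from hinge to free edge, x into the crate when shut, y along the hinge. With the gate down its inner face is a level shelf 102 mm above the table, 2 mm above the crate floor.
- gate_edge (a point): Middle of the gate's free edge, on its inner face, 115 mm from the hinge; 217 mm above the table when shut. Axes as gate_hinge.
- tag: Plain white paper card 32 x 55 x 2 mm lying on the crate's lid, centred over the empty lane; fixed. Origin: centre of its underside, at the lane's centre line; axes parallel to the crate's.
- tin: The loose tin to pack: a short steel food tin with a white paper band, diameter 66 mm, height 75 mm, about 0.33 kg, standing on the table to the right (the side that the gate faces) or to the left (behind the crate). Origin: centre of its underside, z up its axis.
- jar: Bystander: taller glass jar with steel cap, diameter 72 mm, height 120 mm, on the side where the tin is not. Origin: centre of its underside.
- oil: Bystander: clear oil bottle, diameter 70 mm, height 210 mm, standing on the table. Origin: centre of its underside.
- carton: Bystander: closed cardboard carton 110 x 150 x 100 mm on the table. Origin: centre of its underside.
- pack: Small cardboard pack 58 x 58 x 80 mm, already in a lane of the crate. Origin: centre of its underside.
- sauce: Small amber jar, diameter 62 mm, height 80 mm, already in a lane of the crate. Origin: centre of its underside.

How it is judged (in metres and radians):
On the way, in this order (a step that is already met when the one before it is completed fails the run):
1. the gate is all the way down (value of joint gate above 1.4 rad), for 0.2 s.
2. the tin stands upright in the empty lane, against the rear wall (x of tin in the frame of crate above 0.055 m and y of tin in the frame of tag between -0.02 and 0.02 m and height (world z) of tin between 0.094 and 0.108 m and angle between tin's own z axis and vertical below 0.12 rad), for 0.2 s.
At the end, for the whole second after the job is handed in: The gate is shut (within 0.07 rad of upright); the tin stands still and upright (within 0.12 rad) on the crate floor in the lane under the tag (within 20 mm of its centre line), within 12 mm of the rear wall; the other goods are where they were (all of step 2 and value of joint gate below 0.07 rad and linear speed of tin below 0.02 m/s); the robot touches nothing.
It fails at once if any of the other goods is moved by more than 30 mm (distance of any of jar, oil, carton, pack, sauce from where it was at the start of the episode above 0.03 m).
It fails at once if the tin topples (tilts more than 0.6 rad) (angle between tin's own z axis and vertical above 0.6 rad).
It also fails if it takes over 72 s, if anything falls off the work surface, if the arm or the gripper's body presses on something with over 40 N, if the wrist force passes 120 N, or if a joint passes its speed limit or range.

## Working session

There is one attempt and no reset: what is moved stays moved. The work goes in short steps, Python scripts to look and compute and a tool call to move; the robot and the scene stay as the last step left them, time stands still between calls to the robot, and variables do not carry over. Pictures are saved under pics/ and viewed, at most 10 in all, crops included, and the job is handed in when it is done.

Besides the shell and the picture viewer there is one more tool, called after "Emit:" as name([rows], argument=value, ...), one row to a line, values as JSON. apply_moves: Moves the arm, as the interface text tells. Its arguments: {"type":"object","properties":{"motion":{"type":"array","items":{"type":"array","items":{"type":"number"}}},"fingers":{"type":"number"},"newtons":{"type":"number"}},"required":["motion"]}

```bash
mkdir -p pics; cat > h.py <<'E'
import numpy as np, cv2
from workcell import r, cams, workorder
from scipy.spatial.transform import Rotation as R
def ray(cal,px):
    K=np.array(cal["intrinsics"]);k=cal["k1"]
    d=np.array([(px[0]-K[0,2])/K[0,0],(px[1]-K[1,2])/K[1,1]]);u=d.copy()
    for _ in range(20): u=d/(1+k*(u@u))
    v=np.array(cal["rotation"])@np.array([u[0],-u[1],-1]);return np.array(cal["origin"]),v/np.linalg.norm(v)
def atz(cal,px,z):
    o,v=ray(cal,px);return o+v*(z-o[2])/v[2]
def proj(cal,p):
    K=np.array(cal["intrinsics"]);c=np.array(cal["rotation"]).T@(np.array(p)-np.array(cal["origin"]))
    u=np.array([c[0],-c[1]])/-c[2];u=u*(1+cal["k1"]*(u@u));return [K[0,0]*u[0]+K[0,2],K[1,1]*u[1]+K[1,2]]
def tri(rs):
    A=0;b=0
    for o,v in rs:
        M=np.eye(3)-np.outer(v,v);A=A+M;b=b+M@o
    return np.linalg.solve(A,b)
E
python3 - <<'E'
from h import *
for c in ["scene","top"]:
    im=cams.get_image(c);cv2.imwrite(f"pics/{c}0.png",im[:,:,::-1])
    cal=cams.calibration(c);print(c,np.round(cal["origin"]),np.round(cal["rotation"],3).tolist(),cal["intrinsics"],cal["k1"])
    for t in ["crate","gate","tag","tin","jar","oil","carton","pack","sauce"]:
        for m in cams.masks_of(c,t)[:2]:
            ys,xs=np.nonzero(m["mask"]);print(t,round(m["score"],2),np.round(m["pixel"]),xs.min(),xs.max(),ys.min(),ys.max())
E
```

```text
scene [1439. -156. 1168.] [0.263, 0.219, 0.617, 0.709] [[434.9233495    0.         313.31428195]
 [  0.         434.9233495  200.22869639]
 [  0.           0.           1.        ]] 0.0213407788817463
crate 0.97 [357. 189.] 315 402 155 220
gate 0.92 [359. 184.] 315 402 177 203
gate 0.4 [383. 176.] 373 392 171 177
tag 0.27 [357. 190.] 315 402 155 221
tin 0.92 [236. 198.] 223 245 184 211
tin 0.69 [357. 190.] 315 402 156 220
jar 0.58 [417. 179.] 404 428 162 196
oil 0.75 [200. 255.] 186 216 225 278
carton 0.76 [442. 226.] 412 473 201 249
carton 0.7 [233. 196.] 224 245 184 210
pack 0.74 [360. 189.] 315 401 177 202
pack 0.68 [382. 174.] 372 392 171 177
sauce 0.7 [330. 174.] 320 339 169 177
top [ 348.   -2. 1226.] [-0.074, 0.078, 0.733, -0.672] [[458.92603688   0.         327.39251807]
 [  0.         458.92603688 202.29927885]
 [  0.           0.           1.        ]] 0.03392832231203929
crate 0.8 [270. 222.] 206 326 197 264
gate 0.77 [271. 209.] 211 325 198 218
tag 0.64 [262. 235.] 257 273 224 248
tag 0.52 [270. 228.] 206 325 197 264
tin 0.89 [431. 254.] 415 445 239 266
jar 0.86 [180. 266.] 161 200 251 280
oil 0.7 [459. 152.] 438 480 129 174
oil 0.61 [272. 224.] 206 327 197 264
carton 0.94 [172. 191.] 136 206 166 217
pack 0.56 [230. 233.] 217 244 222 246
pack 0.52 [269. 208.] 211 325 197 218
sauce 0.65 [305. 239.] 292 316 235 251
```

```bash
sed -i 's/np.array(cal\["rotation"\])/R.from_quat(cal["rotation"]).as_matrix()/' h.py; python3 - <<'E'
import cv2
a=cv2.imread("pics/scene0.png");b=cv2.imread("pics/top0.png")
a=cv2.resize(a[130:300,160:500],(800,400),interpolation=cv2.INTER_CUBIC)
cv2.imwrite("pics/s1.png",a)
cv2.imwrite("pics/t1.png",cv2.resize(b[110:310,120:500],(800,421),interpolation=cv2.INTER_CUBIC))
E
```

```text
(no output)
```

View pics/s1.png

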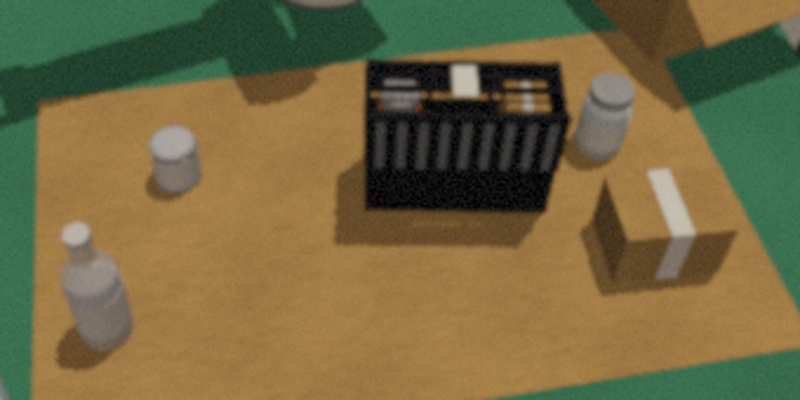

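View pics/t1.png

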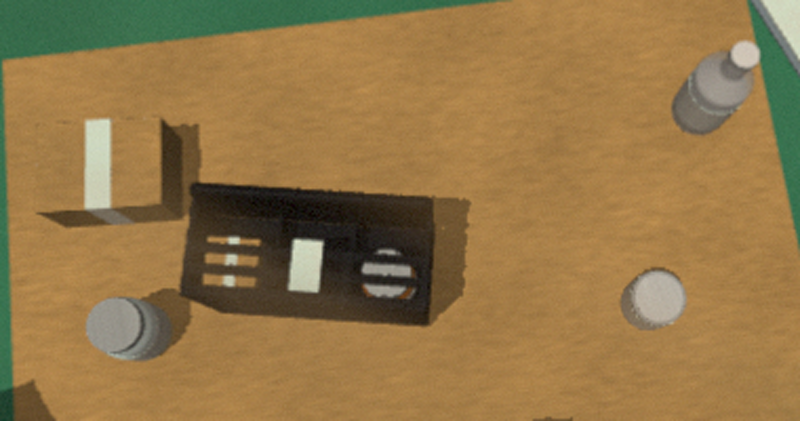

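```bash
python3 - <<'E'
from h import *
ct,cs=cams.calibration("top"),cams.calibration("scene")
full=lambda x,y,x0,y0,sx,sy:(x/sx+x0,y/sy+y0)
T=lambda x,y:full(x,y,120,110,800/380,421/200)
S=lambda x,y:full(x,y,160,130,800/340,400/170)
P=lambda n,a,b:print(n,np.round(tri([ray(ct,T(*a)),ray(cs,S(*b))]),1))
Z=lambda n,a,z:print(n,'z',z,np.round(atz(ct,T(*a),z),1))
Z("tag",(306,266),202);P("tag",(306,266),(465,81))
Z("gateL",(192,187),217);Z("gateR",(434,199),217)
P("gateL",(192,187),(567,113));P("gateR",(434,199),(366,120))
Z("rearL",(182,297),200);Z("rearR",(430,322),200)
Z("tin",(658,297),75);P("tin",(658,297),(175,139))
Z("jar",(113,325),120);Z("oil",(744,55),210);
Z("carton1",(38,122),100);Z("carton2",(162,118),100)
m=cams.masks_of
for t in["tin","oil","tag"]:
  cams.get_image("top");a=m("top",t)[0]["pixel"];cams.get_image("scene");b=m("scene",t)[0]["pixel"]
  print(t,np.round(tri([ray(ct,a),ray(cs,b)]),1))
# tag axis via minAreaRect
cams.get_image("top");k=m("top","tag")[0]["mask"].astype(np.uint8)
rc=cv2.boxPoints(cv2.minAreaRect(np.argwhere(k)[:,::-1].astype(np.float32)))
print([np.round(atz(ct,p,202),1).tolist() for p in rc])
s=r.read_state();print(s["tool_pos"],s["orientation"],s["t"],np.round(R.from_quat(s["orientation"]).as_matrix(),3).tolist())
E
```

```text
tag z 202 [505.9 129.4 202. ]
tag [506.9 131.5 197.1]
gateL z 217 [599.3 244.  217. ]
gateR z 217 [563.7 -12.9 217. ]
gateL [599.2 244.  217.2]
gateR [566.5 -11.2 205.2]
rearL z 200 [484.6 262.4 200. ]
rearR z 200 [435.3   2.5 200. ]
tin z 75 [ 452.4 -269.5   75. ]
tin [ 452.3 -266.    79.1]
jar z 120 [470.3 361.6 120. ]
oil z 210 [ 697.8 -368.2  210. ]
carton1 z 100 [725.1 454.5 100. ]
carton2 z 100 [717.4 305.9 100. ]
tin [ 450.6 -271.1   47.6]
oil [635.1 -72.1 212.3]
tag [507.6 134.8 199.7]
[[483.1, 149.8, 202.0], [537.3, 141.2, 202.0], [531.2, 110.1, 202.0], [477.1, 119.0, 202.0]]
[ 198.30212427 -566.29904016  404.64724178] [9.85850549e-01 1.67626653e-01 2.54928003e-05 1.04208046e-05] 1.7 [[0.944, 0.331, 0.0], [0.331, -0.944, -0.0], [0.0, 0.0, -1.0]]
```

Emit:
apply_moves([
  [0,0,-2.5,0.165],
  [0,0,-2.5,0.165],
  [0,0,-2.5,0.165],
  [1.9,-4.9,0,0],
  [1.9,-4.9,0,0],
  [1.9,-4.9,0,0],
  [1.9,-4.9,0,0],
  [1.9,-4.9,0,0],
  [1.9,-4.9,0,0],
  [1.9,-4.9,0,0],
  [1.9,-4.9,0,0],
  [1.9,-4.9,0,0],
], fingers=0)

```text
t: 3.2
tool_pos: [437.1, -156.1, 479.9]
orientation: [0.997, -0.079, 0.0, 0.0]
contact_force: [0.4, 0.7, 0.9]
width: 0.5
grip_force: 0.0
```

Emit:
apply_moves([
  [2,-4.9,0,0],
  [2,-4.9,0,0],
  [2,-4.9,0,0],
  [2,-4.9,0,0],
  [2,-4.9,0,0],
  [2,-4.9,0,0],
  [0,0,0,0],
])

```text
t: 4.08
tool_pos: [602.8, 116.6, 477.1]
orientation: [0.997, -0.077, -0.002, 0.0]
contact_force: [-0.5, 0.2, -0.5]
width: 0.3
grip_force: 0.0
```

```bash
python3 - <<'E'
from h import *
s=r.read_state();print(np.round(s["tool_pos"],1),s["t"],np.round(R.from_quat(s["orientation"]).as_matrix(),3).tolist())
c=cams.calibration("wrist");im=cams.get_image("wrist");cv2.imwrite("pics/w1.png",im[:,:,::-1])
import json;json.dump({k:np.array(v).tolist() for k,v in c.items()},open("w1.json","w"))
print(c)
E
```

```text
[602.8 116.6 477.1] 4.075 [[0.988, -0.153, -0.004], [-0.153, -0.988, 0.0], [-0.004, 0.0, -1.0]]
{'intrinsics': array([[282.34948796,   0.        , 318.99384866],
       [  0.        , 282.34948796, 199.47416151],
       [  0.        ,   0.        ,   1.        ]]), 'k1': -0.03577246841708876, 'origin': array([685.14696387, 103.62831427, 455.10146815]), 'rotation': array([ 0.10101173, -0.11801988,  0.74996809, -0.64297419])}
```

View pics/w1.png

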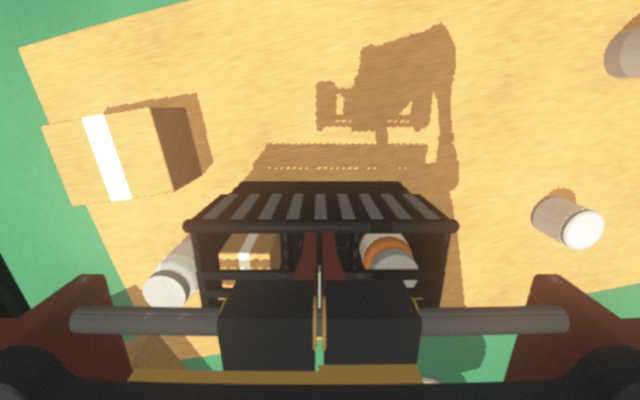

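```bash
python3 - <<'E'
from h import *
import json
c=json.load(open("w1.json"))
a,b=atz(c,(187,227),212),atz(c,(457,227),212);print(a,b,np.linalg.norm(a-b))
d=(a-b)/np.linalg.norm(a-b);print(np.degrees(np.arctan2(d[0],d[1])))
# base bottom corners on table (z 0)
p,q=atz(c,(238,184),0),atz(c,(408,184),0);print(p,q,np.linalg.norm(p-q))
m=[(n,k) for n in("gate","crate","tin","pack","sauce") for k in cams.masks_of("wrist",n)[:1]]
for n,k in m:
    ys,xs=np.nonzero(k["mask"]);print(n,k["score"],np.round(k["pixel"]),xs.min(),xs.max(),ys.min(),ys.max())
    if n=="gate":
        cs,_=cv2.findContours(k["mask"].astype(np.uint8),0,1);C=max(cs,key=cv2.contourArea)
        print(cv2.approxPolyDP(C,6,True)[:,0].tolist())
# hypothesised crate: predict tin/bar positions
ct=cams.calibration("top")
for nm,cal,px in(("wrist",c,(567,231)),): t1=ray(cal,px)
t2=ray(ct,(658/800*380+120,297/421*200+110));print("tin top",tri([t1,t2]))
E
```

```text
[599.73830296 242.73684233 212.        ] [560.87267157  -8.7424457  212.        ] 254.4648691075013
8.78544347008561
[587.59101999 255.63710903   0.        ] [544.26451354 -24.88937911   0.        ] 283.85259680185334
gate 0.97 [322. 213.] 183 458 193 234
[[183, 224], [190, 233], [458, 230], [418, 194], [221, 194]]
crate 0.8 [325. 223.] 183 458 181 307
tin 0.65 [569. 222.] 530 604 196 249
pack 0.9 [247. 255.] 218 280 234 286
sauce 0.9 [385. 250.] 359 417 233 286
tin top [ 448.51436311 -268.33319154   53.0090774 ]
```

```bash
cat > ov.py <<'E'
from h import *
import json
c=json.load(open("w1.json"));ct=cams.calibration("top")
ct={k:np.array(v) for k,v in ct.items()}
def draw(img,cal,x0,y0,w,h,O,yaw,s):
    im=cv2.resize(img[y0:y0+h,x0:x0+w],None,fx=s,fy=s,interpolation=cv2.INTER_CUBIC)
    im=np.clip(im.astype(float)*1.6+10,0,255).astype(np.uint8)
    u=np.array([-np.cos(yaw),np.sin(yaw),0]);v=np.array([-np.sin(yaw),-np.cos(yaw),0])
    W=lambda x,y,z:np.array([O[0],O[1],0])+x*u+y*v+np.array([0,0,z])
    def L(pts,col):
        P=[np.round((np.array(proj(cal,W(*p)))-[x0,y0]+.5)*s).astype(int) for p in pts]
        for a,b in zip(P,P[1:]): cv2.line(im,tuple(map(int,a)),tuple(map(int,b)),col,1)
    L([(0,-131,217),(0,131,217)],(0,0,255)); L([(-14,-131,210),(-14,131,210)],(0,255,0))
    L([(48,-125,200),(48,125,200)],(255,255,0)); L([(106,-131,200),(106,131,200),(0,131,200)],(255,0,255)); L([(0,-131,0),(0,131,0)],(255,0,0))
    L([(0,-131,200),(106,-131,200)],(255,0,255))
    return im
O=(573,118);yaw=np.radians(8.9)
a=draw(cv2.imread("pics/w1.png"),c,170,170,300,150,O,yaw,2.6)
b=draw(cv2.imread("pics/top0.png"),ct,195,185,145,90,O,yaw,780/145)[:400]
b=cv2.resize(b,(390,int(b.shape[0]/2))) if 0 else b
cv2.imwrite("pics/ovw.png",a);cv2.imwrite("pics/ovt.png",b)
E
python3 ov.py
```

```text
(no output)
```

View pics/ovt.png

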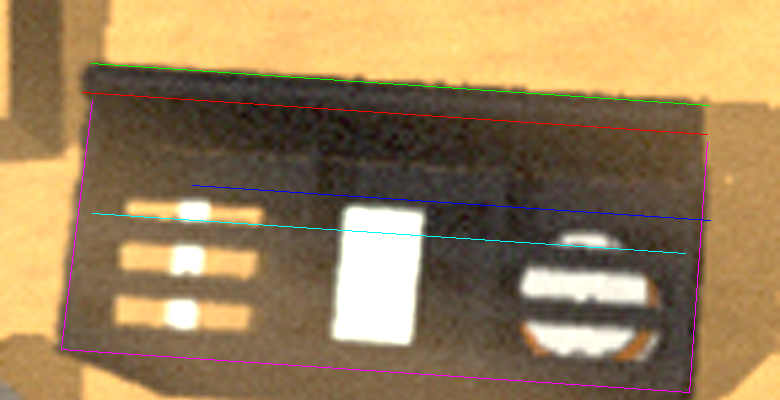

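View pics/ovw.png

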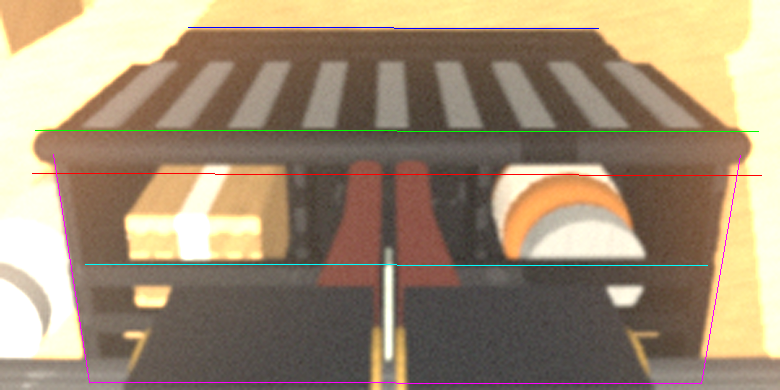

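Emit:
apply_moves([
  [-1.8,0.1,0,0],
  [-1.8,0.1,0,0],
  [-1.6,0.1,0,0],
  [0,0,2.5,0],
  [0,0,2.5,0],
  [0,0,2.5,0],
  [0,0,2.5,0],
  [0,0,0.3,0],
  [0,0,0,0],
], fingers=0, newtons=10)

```text
t: 5.5
tool_pos: [549.5, 118.4, 377.8]
orientation: [0.997, -0.079, 0.001, -0.0]
contact_force: [-0.0, 0.5, 0.1]
width: 0.3
grip_force: 0.0
```

Emit:
apply_moves([
  [0.75,0,0.3,0],
  [0.75,0,0,0],
  [1.3,0,0.1,0],
  [1.3,0,0.3,0],
  [1.25,0,0.5,0],
  [0,0,0,0],
])

```text
t: 6.25
tool_pos: [603.6, 110.1, 363.3]
orientation: [0.997, -0.079, -0.0, 0.0]
contact_force: [-0.5, -0.5, -0.5]
width: 0.3
grip_force: 0.0
```

Emit:
apply_moves([
  [1.15,0,0.65,0],
  [1.05,0,0.85,0],
  [0.9,0,1.0,0],
  [0.75,0,1.1,0],
  [0.6,0,1.2,0],
])

```text
t: 6.88
tool_pos: [646.9, 103.4, 315.7]
orientation: [0.997, -0.079, -0.0, 0.0]
contact_force: [-2.0, 0.8, 1.2]
width: 0.5
grip_force: 1.0
```

```bash
python3 - <<'E'
from h import *
im=cams.get_image("scene");a=cv2.resize(im[130:300,160:500,::-1],(800,400),interpolation=cv2.INTER_CUBIC)
cv2.imwrite("pics/s2.png",a)
E
```

```text
(no output)
```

View pics/s2.png

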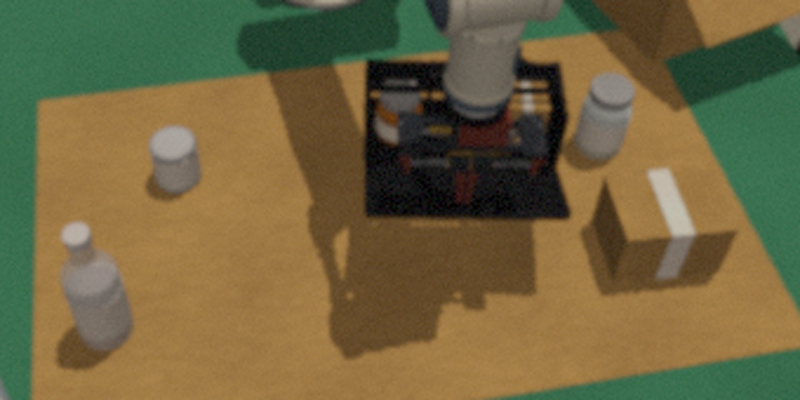

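Emit:
apply_moves([
  [0.4,0,1.2,0],
  [0.25,0,1.1,0],
  [0,0,0,0],
  [0,0,0,0],
])

```text
t: 7.42
tool_pos: [652.9, 102.4, 293.7]
orientation: [0.997, -0.079, 0.0, 0.0]
contact_force: [0.3, 0.5, 0.6]
width: 0.3
grip_force: 0.0
```

Emit:
apply_moves([
  [0,0,0.2,0],
  [0,0,0,0],
  [0,0,0,0],
  [-0.3,0,-4,0],
  [0,0,-4.5,0],
  [0,0,-4.5,0],
  [-1.0,3,0,0],
  [-1.8,5,0,0],
  [-1.8,5,0,0],
  [-1.8,5,0,0],
  [-1.8,5,0,0],
  [-1.8,5,0,0],
])

```text
t: 8.93
tool_pos: [505.8, -159.1, 422.0]
orientation: [0.997, -0.079, 0.0, 0.0]
contact_force: [0.0, 0.0, -0.3]
width: 0.6
grip_force: 0.0
```

Emit:
apply_moves([
  [-1.8,5,0,0],
  [-1.8,5,0,0],
  [-0.6,1.6,0,0],
  [0,0,0,0],
  [0,0,0,0],
], fingers=8.7)

```text
t: 9.55
tool_pos: [447.9, -264.8, 421.7]
orientation: [0.997, -0.078, 0.0, -0.0]
contact_force: [0.9, 0.0, -0.6]
width: 47.6
grip_force: 0.0
```

```bash
python3 - <<'E'
from h import *
import json
s=r.read_state();print(np.round(s["tool_pos"],1),s["t"],np.round(s["width"],1))
c=cams.calibration("wrist");im=cams.get_image("wrist");W=im[:,:,::-1]
m=cams.masks_of("wrist","tin")
for k in m[:2]:
    ys,xs=np.nonzero(k["mask"]);print(k["score"],np.round(k["pixel"]),xs.min(),xs.max(),ys.min(),ys.max())
ct,cs=cams.calibration("top"),cams.calibration("scene")
sc=cams.get_image("scene")[:,:,::-1];
tp=cams.get_image("top")[:,:,::-1]
for cam in("top",):
  for k in cams.masks_of(cam,"tin")[:1]:
    ys,xs=np.nonzero(k["mask"]);print(cam,k["score"],xs.min(),xs.max(),ys.min(),ys.max())
out=np.zeros((600,800,3),np.uint8)
out[:300,:480]=cv2.resize(W,(480,300))
out[300:,:400]=cv2.resize(sc[150:255,300:440],(400,300),interpolation=2)
out[300:,400:]=cv2.resize(tp[170:275,195:335],(400,300),interpolation=2)
cv2.imwrite("pics/c3.png",np.clip(out*1.3,0,255))
json.dump({k:np.array(v).tolist() for k,v in c.items()},open("w2.json","w"))
E
```

```text
[ 447.9 -264.8  421.7] 9.55 47.6
0.63 [325. 176.] 297 351 144 204
top 0.66 416 433 252 265[ WARN:0@5.527] global loadsave.cpp:1063 imwrite_ Unsupported depth image for selected encoder is fallbacked to CV_8U.
```

View pics/c3.png

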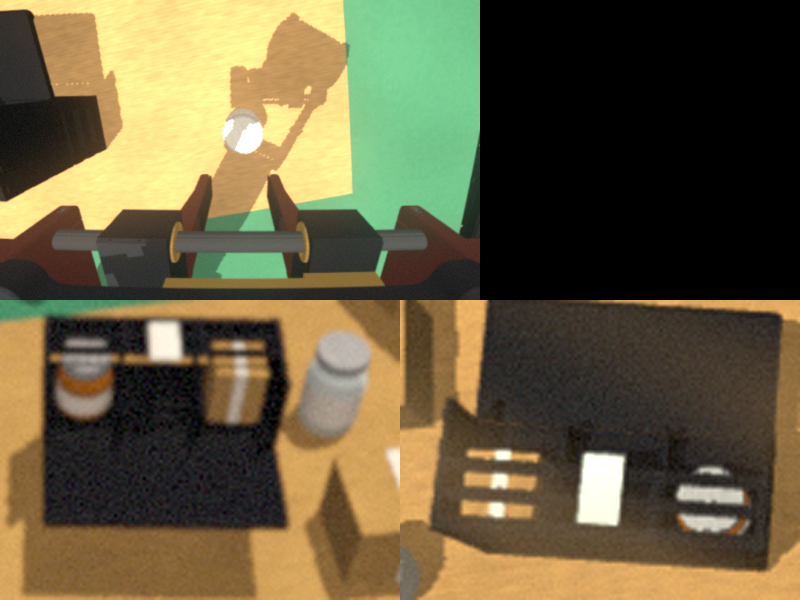

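```bash
python3 - <<'E'
from h import *
import json
c=json.load(open("w2.json"));ct,cs=cams.calibration("top"),cams.calibration("scene")
print(atz(c,(324,176.5),75), atz(ct,(658/800*380+120,297/421*200+110),75))
for p in((324,204),(351,178),(297,178)):print(atz(c,p,75))
a,b=(328.7,174.6),(315.8,228.7)
print(tri([ray(ct,a),ray(cs,b)]),atz(ct,a,105),atz(cs,b,105),atz(cs,(400.5,228.7),105))
u=np.array([-.988,.155]);v=np.array([-.155,-.988])
O=np.array([575,118])
for p in(atz(ct,a,105),atz(cs,b,105),atz(cs,(400.5,228.7),105)):
    d=p[:2]-O;print(d@u,d@v)
E
```

```text
[ 455.27315358 -271.73989475   75.        ] [ 452.35891091 -269.46398763   75.        ]
[ 421.50451759 -266.60529141   75.        ]
[ 448.54690657 -302.94061234   75.        ]
[ 458.43559613 -240.00074835   75.        ]
[666.11690302 -24.39843407 100.55440131] [664.43232591 -27.10942849 105.        ] [669.71295546 -22.13941605 105.        ] [703.94303005 232.55207906 105.        ]
-110.85109941877222 129.50610483550545
-115.29800947839348 123.77723496159754
-109.64014143607369 -133.16362376987362
```

Emit:
apply_moves([
  [0.7,0.5,0,0],
  [0,0,2.5,0],
  [0,0,3,0],
  [0,0,3,0],
  [0,0,3,0],
  [0,0,3,0],
  [0,0,2.5,0],
  [0,0,1.5,0],
  [0,0,0,0],
])

```text
t: 10.92
tool_pos: [453.3, -271.8, 235.5]
orientation: [0.997, -0.079, -0.001, -0.001]
contact_force: [0.4, 0.0, 0.6]
width: 87.2
grip_force: 0.0
```

Emit:
apply_moves([
  [0,0,0,0],
  [0,0,0,0],
  [0,0,0,0],
  [0,0,0,0],
  [0,0,0,0],
  [0,0,0,0],
], fingers=5.5, newtons=20)

```text
t: 11.68
tool_pos: [453.7, -271.8, 237.9]
orientation: [0.997, -0.079, 0.001, 0.0]
contact_force: [0.1, 1.7, 6.5]
width: 65.8
grip_force: 20.0
```

Emit:
apply_moves([
  [0,0,-3,0],
  [0,0,-5,0],
  [0,0,-5,0],
  [0,0,-5,0],
  [0,0,-5,0],
  [0.8,-2.4,0,0],
  [1.4,-4.2,0,0],
  [1.4,-4.2,0,0],
  [1.4,-4.2,0,0],
  [1.4,-4.2,0,0],
  [1.4,-4.2,0,0],
  [1.4,-4.2,0,0],
])

```text
t: 13.18
tool_pos: [588.5, -12.6, 465.0]
orientation: [0.997, -0.079, -0.001, 0.0]
contact_force: [0.9, -0.5, -3.0]
width: 65.7
grip_force: 20.0
```

Emit:
apply_moves([
  [1.4,-4.2,0,0],
  [1.4,-4.2,0,0],
  [1.4,-4.2,0,0],
  [0,0,0,0],
  [0,0,0,0],
])

```text
t: 13.8
tool_pos: [649.3, 103.8, 465.1]
orientation: [0.997, -0.079, -0.001, 0.001]
contact_force: [-0.2, 0.1, -3.8]
width: 65.2
grip_force: 20.0
```

Emit:
apply_moves([
  [0,-0.3,2,0],
  [0,0,3,0],
  [0,0,3,0],
  [0,0,3,0],
  [-2,0,0,0],
  [-2.5,0,0,0],
  [-2.5,0,0,0],
  [-1.5,0,0,0],
  [0,0,1.1,0],
  [0,0,0,0],
])

```text
t: 15.05
tool_pos: [565.5, 119.5, 344.0]
orientation: [0.997, -0.08, -0.001, 0.0]
contact_force: [-0.4, -0.1, -4.3]
width: 65.9
grip_force: 20.0
```

Emit:
apply_moves([
  [-1,0,0,0],
  [-1,0,0,0],
  [0,0,0.2,0],
  [0,0,0.2,0],
  [0,0,0,0],
])

```text
t: 15.68
tool_pos: [545.9, 123.6, 341.3]
orientation: [0.997, -0.079, -0.0, 0.0]
contact_force: [-0.2, 0.1, -4.2]
width: 65.5
grip_force: 20.0
```

Emit:
apply_moves([
  [0,0,0.15,0],
  [0,0,0.15,0],
  [0,0,0,0],
])

```text
t: 16.05
tool_pos: [545.7, 123.5, 339.7]
orientation: [0.997, -0.079, 0.001, -0.0]
contact_force: [-2.7, 0.4, 2.2]
width: 65.3
grip_force: 20.0
```

Emit:
apply_moves([
  [0,0,0,0],
  [0,0,0,0],
  [0,0,0,0],
  [0,0,-3,0],
  [0,0,-5,0],
  [0,0,-4,0],
  [3,0,0,0],
  [4,0,0,0],
  [0,0,0,0],
], fingers=7.5)

```text
t: 17.18
tool_pos: [617.1, 112.0, 455.7]
orientation: [0.997, -0.08, -0.002, 0.0]
contact_force: [0.5, -0.4, -0.0]
width: 75.0
grip_force: 0.0
```

Emit:
apply_moves([
  [0,0,0,0],
  [0,0,0,0],
  [0,0,0,0],
  [0,0,0,0],
  [0,0,0,0],
  [0,0,0,0],
  [0,0,0,0],
], fingers=0, newtons=10)

```text
t: 18.05
tool_pos: [614.9, 112.5, 458.6]
orientation: [0.997, -0.079, -0.0, 0.0]
contact_force: [0.1, 0.1, -0.1]
width: 8.5
grip_force: 0.0
```

```bash
python3 - <<'E'
from h import *
c=cams.calibration("wrist");W=cams.get_image("wrist")[:,:,::-1]
for k in cams.masks_of("wrist","tin")[:2]:
    ys,xs=np.nonzero(k["mask"]);print(k["score"],np.round(k["pixel"]),xs.min(),xs.max(),ys.min(),ys.max())
s=r.read_state();print(s["tool_pos"],s["width"],s["t"])
cv2.imwrite("pics/w4.png",W)
E
```

```text
0.61 [320. 235.] 290 348 212 286
[614.98222767 112.52244173 458.56201331] 1.9664433390036884 18.15
```

View pics/w4.png

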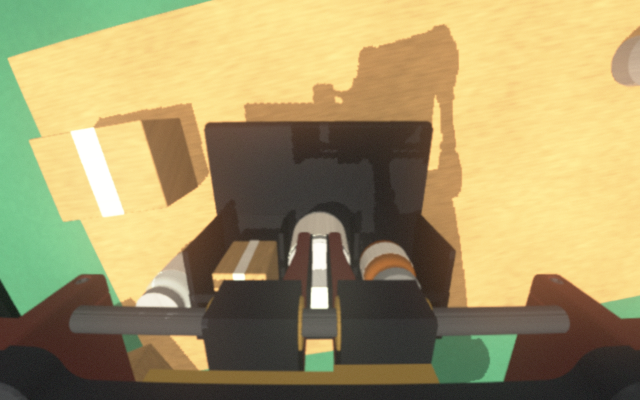

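Emit:
apply_moves([
  [0,0,3,0],
  [0,0,4,0],
  [0,0,4,0],
  [0,0,3.4,0],
  [0,0,0,0],
  [-1,0,0,0],
  [-1.2,0,0,0],
  [-1,0,0,0],
  [-0.6,0,0,0],
  [-0.6,0,0,0],
])

```text
t: 19.4
tool_pos: [571.3, 119.5, 315.9]
orientation: [0.997, -0.079, 0.002, -0.0]
contact_force: [3.5, -1.1, 3.0]
width: 0.3
grip_force: 1.7
```

Emit:
apply_moves([
  [-0.5,0,0,0],
  [-0.5,0,0,0],
  [-0.4,0,0,0],
  [-0.3,0,0,0],
  [0,0,0,0],
])

```text
t: 20.02
tool_pos: [554.4, 122.2, 314.4]
orientation: [0.997, -0.079, -0.0, 0.0]
contact_force: [1.6, 0.2, 0.9]
width: 0.4
grip_force: 0.8
```

Emit:
apply_moves([
  [-0.2,0,0,0],
  [-0.2,0,0,0],
  [-0.1,0,0,0],
  [0,0,0,0],
])

```text
t: 20.52
tool_pos: [549.7, 122.9, 314.4]
orientation: [0.997, -0.079, -0.0, 0.0]
contact_force: [3.4, -1.8, 0.0]
width: 0.7
grip_force: 1.6
```

Emit:
apply_moves([
  [-0.2,0,0,0],
  [-0.2,0,0,0],
  [0,0,0,0],
])

```text
t: 20.9
tool_pos: [547.9, 122.8, 315.0]
orientation: [0.997, -0.08, 0.005, 0.0]
contact_force: [19.6, -3.0, -4.3]
width: 0.5
grip_force: 9.6
```

Emit:
apply_moves([
  [1,0,0,0],
  [2.5,0,0,0],
  [4.5,0,0,0],
  [4.5,0,0,0],
  [4,0,0,0],
  [1.3,0,0,0],
  [0,0,0,0],
  [0,0,2,0],
  [0,0,2,0],
  [0,0,0,0],
])

```text
t: 22.15
tool_pos: [720.5, 95.7, 270.5]
orientation: [0.997, -0.079, -0.003, 0.0]
contact_force: [0.2, 0.4, 0.1]
width: 0.1
grip_force: 0.0
```

```bash
python3 - <<'E'
from h import *
ct,cs=cams.calibration("top"),cams.calibration("scene")
S=cams.get_image("scene")[:,:,::-1];T=cams.get_image("top")[:,:,::-1]
out=np.zeros((600,800,3),np.uint8)
out[:,:400]=cv2.resize(S[140:260,320:400],(400,600),interpolation=2)
out[:300,400:]=cv2.resize(T[155:260,195:335],(400,300),interpolation=2)
cv2.imwrite("pics/c5.png",np.clip(out*1.3,0,255).astype(np.uint8))
for k in cams.masks_of("top","gate")[:1]:
    ys,xs=np.nonzero(k["mask"]);print(k["score"],xs.min(),xs.max(),ys.min(),ys.max())
E
```

```text
0.6 222 328 169 219
```

View pics/c5.png

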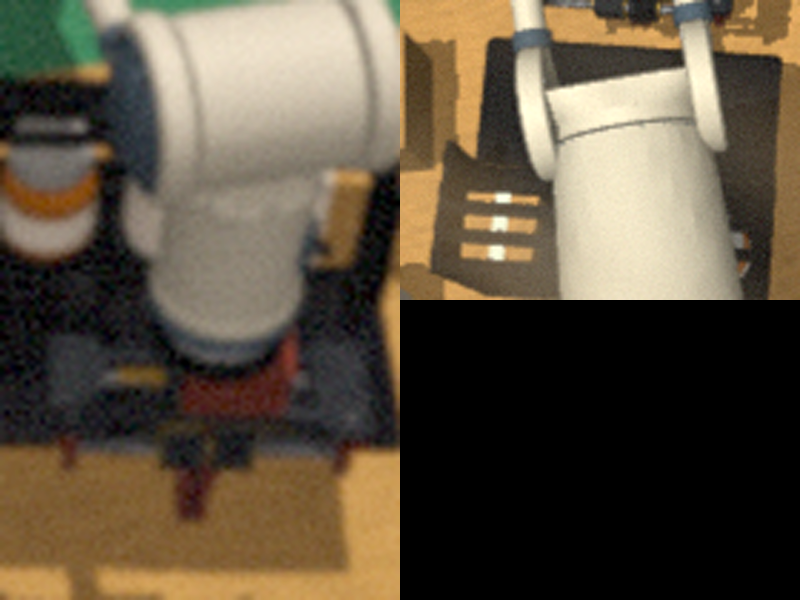

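Emit:
apply_moves([
  [-1,0,0,0],
  [-0.5,0,0,0],
  [-0.3,0,0,0],
  [0,0,0,0],
])

```text
t: 22.8
tool_pos: [703.6, 98.4, 275.0]
orientation: [0.997, -0.079, 0.0, -0.0]
contact_force: [0.1, 0.5, 0.0]
width: 0.8
grip_force: 0.0
```

Emit:
apply_moves([
  [-0.2,0,0,0],
  [-0.2,0,0,0],
  [0,0,0,0],
])

```text
t: 23.18
tool_pos: [699.8, 99.0, 274.5]
orientation: [0.997, -0.079, -0.0, 0.0]
contact_force: [0.5, -0.4, 0.1]
width: 0.7
grip_force: 0.0
```

Emit:
apply_moves([
  [-0.2,0,0,0],
  [-0.2,0,0,0],
  [0,0,0,0],
])

```text
t: 23.55
tool_pos: [696.5, 99.4, 274.6]
orientation: [0.997, -0.079, 0.002, -0.0]
contact_force: [5.9, 0.2, -2.6]
width: 0.6
grip_force: 2.8
```

Emit:
apply_moves([
  [-0.15,0,-0.5,0],
  [-0.15,0,-0.5,0],
  [-0.15,0,-0.5,0],
  [0,0,0,0],
])

```text
t: 24.05
tool_pos: [693.4, 99.7, 292.2]
orientation: [0.997, -0.079, 0.006, -0.0]
contact_force: [13.1, -0.5, 1.6]
width: 0.8
grip_force: 6.8
```

Emit:
apply_moves([
  [-0.15,0,-0.6,0],
  [-0.2,0,-0.8,0],
  [-0.2,0,-0.8,0],
  [0,0,0,0],
])

```text
t: 24.55
tool_pos: [687.6, 100.6, 315.3]
orientation: [0.997, -0.08, 0.006, -0.0]
contact_force: [10.6, -1.7, 5.1]
width: 0.6
grip_force: 5.5
```

Emit:
apply_moves([
  [-0.5,0,-0.95,0],
  [-0.6,0,-0.9,0],
  [-0.7,0,-0.85,0],
  [-0.75,0,-0.75,0],
  [-0.85,0,-0.7,0],
  [0,0,0,0],
])

```text
t: 25.3
tool_pos: [654.3, 105.5, 361.4]
orientation: [0.997, -0.08, 0.011, -0.001]
contact_force: [15.9, -2.1, 13.0]
width: 0.5
grip_force: 8.1
```

Emit:
apply_moves([
  [-0.8,0,-0.75,0],
  [-0.9,0,-0.55,0],
  [-1,0,-0.4,0],
  [0,0,0,0],
])

```text
t: 25.8
tool_pos: [625.7, 110.7, 372.3]
orientation: [0.997, -0.079, 0.002, -0.0]
contact_force: [4.1, -0.3, 2.8]
width: 0.5
grip_force: 1.9
```

Emit:
apply_moves([
  [-0.9,0,-0.3,0],
  [-0.8,0,-0.1,0],
  [-0.6,0,0,0],
  [0,0,0,0],
])

```text
t: 26.3
tool_pos: [602.5, 114.6, 373.5]
orientation: [0.997, -0.079, -0.001, 0.0]
contact_force: [0.3, 0.2, -0.1]
width: 0.6
grip_force: 0.3
```

Emit:
apply_moves([
  [-0.3,0,0,0],
  [-0.3,0,0,0],
  [0,0,0,0],
])

```text
t: 26.68
tool_pos: [597.1, 115.4, 374.0]
orientation: [0.997, -0.079, 0.0, 0.0]
contact_force: [2.5, -0.4, 0.8]
width: 0.5
grip_force: 1.6
```

Emit:
apply_moves([
  [-0.2,0,0,0],
  [-0.2,0,0,0],
  [0,0,0,0],
])

```text
t: 27.05
tool_pos: [595.2, 115.5, 374.2]
orientation: [0.997, -0.08, 0.004, -0.0]
contact_force: [18.9, -2.3, -2.9]
width: 0.1
grip_force: 9.4
```

Emit:
apply_moves([
  [-0.1,0,0,0],
  [0,0,0,0],
  [1,0,0,0],
  [2.5,0,0,0],
  [2.5,0,0,0],
  [0,0,-4,0],
  [0,0,-5,0],
  [0,0,0,0],
])

```text
t: 28.05
tool_pos: [650.8, 106.8, 469.3]
orientation: [0.997, -0.079, 0.003, -0.001]
contact_force: [0.5, 0.5, 1.2]
width: 0.4
grip_force: 0.0
```

```bash
python3 - <<'E'
from h import *
W=cams.get_image("wrist")[:,:,::-1];S=cams.get_image("scene")[:,:,::-1]
out=np.zeros((600,800,3),np.uint8)
out[:350]=cv2.resize(W[140:315,120:520],(800,350),interpolation=2)
out[350:,:500]=cv2.resize(S[145:235,300:480],(500,250),interpolation=2)
cv2.imwrite("pics/c6.png",np.clip(out*1.5,0,255).astype(np.uint8))
E
```

```text
(no output)
```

View pics/c6.png

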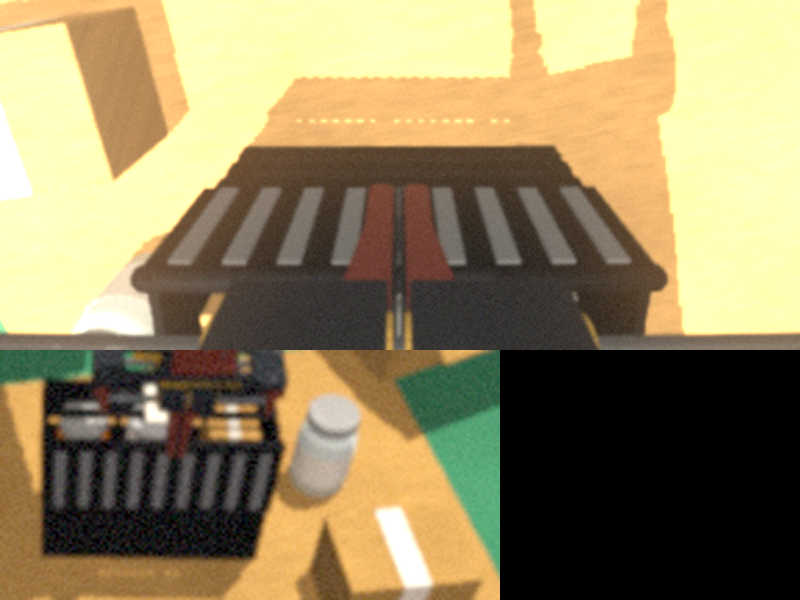

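```bash
python3 -c "
from h import *
print(workorder.finish_job())"
```

```text
the job is handed in; nothing more can be done
None
```

The job is handed in, but `finish_job()` returned no verdict. The tin was pushed into the middle lane until the force jumped at the rear wall, the gate was swung up until it met its stop, and the last picture showed it shut with the robot clear.

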